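# Find the high spot of a clamped disc with a plunger indicator

### The arm

A 6-joint arm with a two-finger parallel gripper is mounted at the origin on a cart in front of the work surface, level with it; the furniture and walls round the work are solid. World frame = base frame: x ahead of the robot, y to its left, z up, the work surface at z = 0. Lengths are in m, angles in rad, forces in N, time in s.
With the tool pointing down it reaches from about 0.375 to 0.975 m from the base axis. Payload 3.8 kg.
Tool frame: the origin (TCP) lies on the mounting face of the last link; the fingertips stand r.nose_length ahead of it and the grasp point (between the pads) lies 147 mm ahead of it (r.nose_length is the distance from the TCP to the fingertips, in m); z points along the fingers, y is the line along which they close (so a half turn about z gives the same grasp; the last joint's range is limited). The gripper opens to 88 mm and grips with 3 to 60 N. Pads are 18 mm wide; open, the fingers measure 123 mm over their backs; the gripper's body (75 mm by 187 mm) begins 45 mm behind the grasp point.
Start: joints at [1.266, 0.264, 1.604, -0, 1.274, -0.037], TCP at [0.179, 0.651, 0.405] pointing down, gripper open.
Joint ranges: [-2.63, 2.63], [-0.94, 2.18], [0.31, 2.57], [-1.31, 4.45], [0, 2.66], [-2.55, 2.55]. Speed limits (rad/s): [2.57, 2.57, 3.14, 3.14, 3.14, 3.14].

### API

Orientations are given as a rotation vector (axis times angle).
In Python, from bench import r gives the robot as it stands.
- The arm moves only by the tool send_rows, never from a script. Its argument "deltas" is a list of rows, each an object with "hand": the closure, from -1 (fully open) to 1 (shut), so that 0 is half open; "offset": the shift along the world's x, y, z in m, a list of three; "twist": the turn about the world's z in rad. In form: [{"hand": hand, "offset": [tx, ty, tz], "twist": twist}, ...]. A call has 1 to 5 rows; each row shifts and turns the commanded pose from where the row before left it; what a row does not reach is not made up. A row lasts 1/8 s, in which the tool goes at most 62.5 mm and 10.7 degrees, less where a joint would pass 70% of its speed; a pose out of reach is approached as far as the arm can. A call is refused whole if a number of a shift passes 0.0625 or a number of a turn 0.188, either way. A call with a gripper value outside its range is refused whole. The fingers move at their own pace and stop on an object; "newtons" is the grip in N (left out, the last holds). Time passes only in rows, so rows that do not move let the fingers close. It gives the time, the measured TCP pose, the force, the opening and the grip force at its end, in the units of the state.
- r.state(): the state, without advancing time (a new reading comes with each control period).
- r.get_image(name): name is "side" or "top"; returns a dict with "color" (420x560x3 uint8, red, green, blue), "fx", "fy", "cx", "cy" (pixels), "position" and "attitude" of the camera in the world. Camera axes: x right, y up, looking along -z (the intrinsics and any distortion apply to the point x, -y, -z); pixel columns grow to the right and rows downward; lengths in m; the calibration is good to about 2 mm. A picture is of the moment at which its call begins. There is no depth.
- r.close_job(): hands the job in; it is judged then, once.
The state is a dict: "time": time; "joint_pos": joint angles; "joint_vel": joint speeds; "tau": joint torques, N m; "position": TCP position; "eef_rot": TCP orientation; "wrist_force": force on the tool from outside, world axes, zero at the start; "torque": the same for the moment, N m; "finger_gap": opening from 0.0 (shut) to 1.0 (fully open); "finger_force": force on a finger pad.
Only numpy, scipy, OpenCV 4.12 (cv2) and the standard library are available. Lean on these libraries where they do the work, as an engineer would, in place of code of your own. Each camera call takes 0.05 s, during which the arm holds its last target. There are 200 camera calls.

### The job

Slide the indicator's carriage in until its sprung plunger presses on the rim of the red-faced disc, then turn the disc by its crank with the plunger riding on the rim and find the rim's high spot. Leave the disc parked with its high spot at the plunger and the carriage set so that the dial there stands near mid-scale (about 6 mm pressed in), never letting the plunger bottom out or be overpressed, and leave the vial, the red test bar and the cup where they are.

Things in the scene. Friction and masses are not known exactly. Their poses are not given: they have to be found in the camera images.
- turntable: Turntable on a fixed bed plate (150 x 360 x 12 mm), turns about vertical z both ways without stops, stays where left (0.06 N m friction). Origin on its axis, 32 mm above the bench; its own x points to the crank handle. A red-faced white disc (137 mm diameter, top 59 mm above the bench) is clamped on it 4 mm off centre, direction unknown: the rim at the plunger lies 64.5 to 72.5 mm from the axis.
- crank_grip (a point): Grip point of the crank's upright black handle sleeve, 95 mm above the bench, 42 mm from the turntable axis. Sleeve: 16 mm diameter, 71 to 111 mm above the bench, spins freely on its pin, so the gripper can lead it round a circle without turning itself. The crank arm below ends 69 mm above the bench, the central nut 73 mm.
- carriage: Aluminium carriage (40 x 80 mm, top 56 mm above the bench) sliding along its own y; -y points at the turntable axis; 55 mm travel, held by 10 N friction where it is left. Origin under the dial's centre, 22 mm above the bench. Dial on top, 50 mm across, face up (73 mm above the bench), red needle, clockwise 0.4 rad per mm of plunger travel, green ticks 4 to 8 mm, red at the end (12).
- carriage_knob (a point): Grip point of the carriage's upright black knob, 88 mm above the bench, 40 mm behind the dial's centre (carriage +y). Knob: 15 mm diameter, grippable 66 to 102 mm above the bench. Pinch it across the slide direction to pull the carriage either way.
- plunger_tip (a point): Tip of the indicator's plunger (8 mm ball, 49 mm above the bench) that points along the carriage's -y at the turntable axis; free, it stands 58.5 mm from the carriage's origin, and it moves with the plunger.
- spindle (a joint): How far the plunger is pressed into the indicator, m: 0 free, 0.012 bottomed. Its spring pushes with 1 N plus 0.6 N per mm. This is what the dial's needle shows. More than 9.5 N on the plunger, or bottoming it, harms it.
- dark_vial: Bystander: small black bottle with red band, 27 mm diameter, 58 mm tall, standing; origin at the centre of its underside.
- dog_bone: Bystander: flat red dog-bone test bar, 30 x 122 x 9 mm, lying; origin at its underside.
- low_cup: Bystander: low white cup, 70 mm diameter, 41 mm tall; origin at the centre of its underside.

How it is judged:
By the outcome, as a careful person would: the job done as asked, in the order asked, and still so for the second after the job is handed in, with the robot touching nothing.
It also fails if it takes over 72 s, if anything falls off the work surface, if the arm or the gripper's body presses on something with over 40 N, if the wrist force passes 120 N, or if a joint passes its speed limit or range.

## Working session

There is one attempt and no reset: what is moved stays moved. The work goes in short steps, Python scripts to look and compute and a tool call to move; the robot and the scene stay as the last step left them, time stands still between calls to the robot, and variables do not carry over. Pictures are saved under pics/ and viewed, at most 10 in all, crops included, and the job is handed in when it is done.

Besides the shell and the picture viewer there is one more tool, called after "Call:" as name(argument=value, ...), one argument or row to a line, values as JSON. send_rows: Moves the arm, as the interface text tells. Its arguments: {"type":"object","properties":{"deltas":{"type":"array","items":{"type":"object","properties":{"hand":{"type":"number"},"offset":{"type":"array","items":{"type":"number"}},"twist":{"type":"number"}}}},"newtons":{"type":"number"}},"required":["deltas"]}

```bash
mkdir -p pics; ls
cat > h.py <<'E'
import numpy as np, cv2
from bench import r
from scipy.spatial.transform import Rotation as R
def cam(n):
    im=r.get_image(n); return im
def att(im):
    a=np.array(im["attitude"],float)
    return a if a.shape==(3,3) else R.from_rotvec(a).as_matrix() if a.size==3 else R.from_quat(a).as_matrix()
def cast(im,u,v,z):
    d=att(im)@np.array([(u-im["cx"])/im["fx"],-(v-im["cy"])/im["fy"],-1.])
    p=np.array(im["position"]); return p+d*(z-p[2])/d[2]
def proj(im,P):
    q=att(im).T@(np.array(P)-np.array(im["position"])); return im["cx"]+im["fx"]*q[0]/-q[2], im["cy"]-im["fy"]*q[1]/-q[2]
def save(im,n,crop=None,k=1):
    c=im["color"][:,:,::-1]
    if crop: c=c[crop[1]:crop[3],crop[0]:crop[2]]
    cv2.imwrite("pics/"+n,cv2.resize(c,None,fx=k,fy=k,interpolation=cv2.INTER_CUBIC))
E
python3 - <<'E'
from h import *
for n in("top","side"):
    im=cam(n); save(im,n+"0.png"); print(n,{k:v for k,v in im.items() if k!="color"})
print(r.state(), r.nose_length)
E
```

```text
pics
top {'fx': 437.8372268181102, 'fy': 437.8372268181102, 'cx': 274.9825689535577, 'cy': 214.21801029618283, 'position': array([0.31693079, 0.13598899, 0.97426274]), 'attitude': array([ 0.17580026, -0.13493286, -1.57369077])}
side {'fx': 415.37203934019885, 'fy': 415.37203934019885, 'cx': 273.99972937161436, 'cy': 206.32270802087226, 'position': array([ 0.54558169, -0.62722113,  0.48044476]), 'attitude': array([1.09366249, 0.04617102, 0.04774387])}
{'time': 0.1, 'joint_pos': array([ 1.26609748e+00,  2.64660239e-01,  1.60518745e+00,  3.35950577e-05,
        1.27370813e+00, -3.69188284e-02]), 'joint_vel': array([-0.00173113, -0.00141736, -0.00366868,  0.00020054, -0.00132037,
        0.00129561]), 'tau': array([-1.76513154e-04, -5.03624725e+01, -3.58069539e+01,  7.30026187e-02,
        2.34386249e-02, -6.21776576e-05]), 'position': array([0.17851912, 0.65065938, 0.40355103]), 'eef_rot': array([-4.19338652e-01, -3.11311017e+00,  3.02993401e-03]), 'wrist_force': array([-0.36926792, -0.05014983,  0.08664324]), 'torque': array([-0.01352687,  0.05114231,  0.02528181]), 'finger_force': 0.0, 'finger_gap': 1.0035240012908526} 0.166
```

View pics/top0.png

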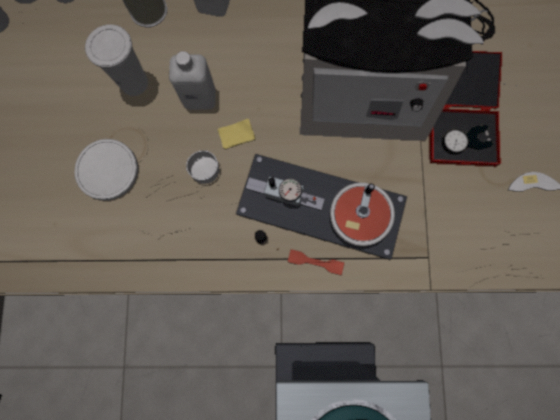

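View pics/side0.png

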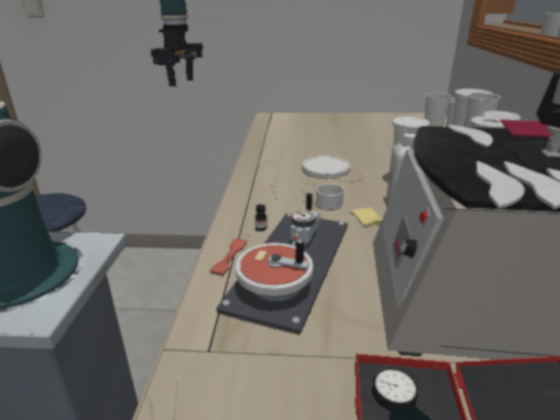

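The top view shows the plate (240-405, 158-255), disc at (362,214), handle near (369,188), dial (290,190) and knob (271,183). The vial is at (260,237), the bar at (316,263) and the cup at (203,168). The stove lies ahead of them, with its edge near row 140.

Run:
```python
from h import *
im=cam("top"); save(im,"crop1.png",(230,150,410,260),4.4)
im2=cam("side"); save(im2,"crop2.png",(210,180,360,330),4)
for n,u,v,z in [("disc",362,214,.059),("nut",363,211,.073),("handle",370,188,.111),("dial",290,190,.073),("knob",271,183,.102),("stove",303,138,.1),("stoveR",440,138,.1)]:
    print(n,cast(im,u,v,z).round(4))
```

```text
disc [ 0.4988 -0.0253  0.059 ]
nut [ 0.5023 -0.0252  0.073 ]
handle [ 0.5419 -0.0347  0.111 ]
dial [0.5496 0.1268 0.073 ]
knob [0.5575 0.166  0.102 ]
stove [0.6552 0.0982 0.1   ]
stoveR [ 0.6506 -0.1874  0.1   ]
```

View pics/crop1.png

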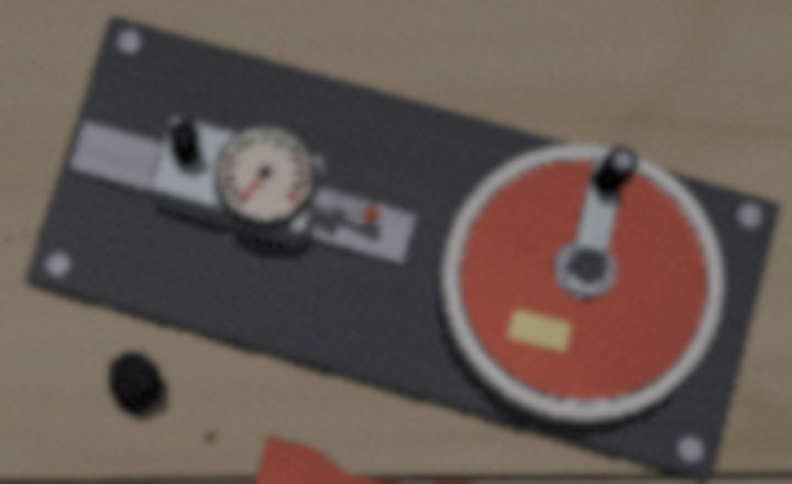

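View pics/crop2.png

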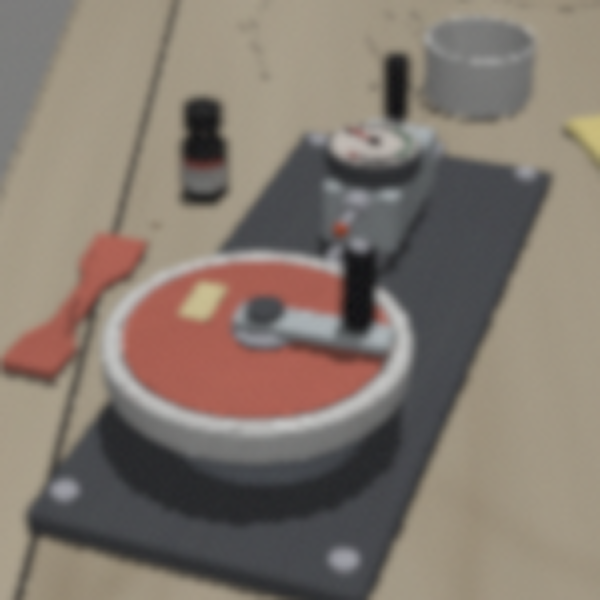

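The crops show the nut at full-image (363.6,210.2), the handle top at (371.4,186.4), the knob top at (271.4,179) and the dial centre at (290.2,189.1). The needle points lower-left, at its zero. The bed screws are visible at the four corners.

Run:
```python
from h import *
im=cam("top"); sd=cam("side")
f=lambda u,v,z: cast(im,230+u/4.4,150+v/4.4,z)
S=[f(*p,.012) for p in [(128,41),(750,215),(57,265),(690,450)]]
d=(S[0]-S[1]+S[2]-S[3])[:2]; d/=np.linalg.norm(d); print("slide +y dir",d,"centre",np.mean(S,0))
n=np.array([-d[1],d[0]])
P=dict(nut=f(588,263,.073),dial=f(265,172,.073),hand=f(624,160,.111),knob=f(181,126,.102))
hsv=cv2.cvtColor(im["color"],cv2.COLOR_RGB2HSV)
m=cv2.inRange(hsv,(0,110,60),(12,255,255))|cv2.inRange(hsv,(170,110,60),(180,255,255))
m[:, :325]=0; m[:,400:]=0; m[:175]=0; m[248:]=0
c=max(cv2.findContours(m,0,1)[0],key=cv2.contourArea); c=cv2.convexHull(c)
W=np.array([cast(im,*q[0],.059)[:2] for q in c])
A=np.c_[2*W,np.ones(len(W))]; s=np.linalg.lstsq(A,(W**2).sum(1),rcond=None)[0]
P["disc"]=np.r_[s[:2],.059]; print("R red",np.sqrt(s[2]+s[:2]@s[:2]))
ax=P["nut"][:2]
for k,v in P.items():
    q=v[:2]-ax; print(k,v.round(4),"along",(q@d).round(4),"perp",(q@n).round(4))
k=sd["color"]; 
# two-view of handle/knob tops
def tri(a,b):
    o=[np.array(im["position"]),np.array(sd["position"])]; ds=[]
    for I,p in((im,a),(sd,b)):
        ds.append(cast(I,*p,0)-np.array(I["position"]))
    M=np.c_[ds[0],-ds[1]]; t=np.linalg.lstsq(M,o[1]-o[0],rcond=None)[0]
    return o[0]+t[0]*ds[0],o[1]+t[1]*ds[1]
print("handle tri",tri((230+624/4.4,150+160/4.4),(210+360/4,180+243/4)))
print("knob tri",tri((230+181/4.4,150+126/4.4),(210+397/4,180+57/4)))
for p in [(303,138),(440,140)]: print("stove z0",cast(im,*p,0))
print("stove side bottom",cast(sd,400,348,0))
print("stove top-left panel tri",tri((318,68),(413,128)))
```

```text
slide +y dir [0.29426    0.95572541] centre [0.53065399 0.05603825 0.012     ]
R red 0.0574954139491758
nut [ 0.5049 -0.0267  0.073 ] along 0.0 perp 0.0
dial [0.5516 0.1263 0.073 ] along 0.1599 perp 0.0004
hand [ 0.5453 -0.0385  0.111 ] along 0.0006 perp -0.042
knob [0.5668 0.1657 0.102 ] along 0.2021 perp -0.0025
disc [ 0.501  -0.0255  0.059 ] along -0.0001 perp 0.0041
handle tri (array([ 0.54511179, -0.03840948,  0.11153392]), array([ 0.54746177, -0.03807114,  0.11208706]))
knob tri (array([0.56716251, 0.16575988, 0.1008289 ]), array([0.56586961, 0.16561303, 0.10045349]))
stove z0 [0.69394317 0.0939262  0.        ]
stove z0 [ 0.68384497 -0.22404839  0.        ]
stove side bottom [ 0.70061284 -0.15734412  0.        ]
stove top-left panel tri (array([0.72240667, 0.07637634, 0.26351604]), array([0.73632069, 0.07499259, 0.27156995]))
```

Call:
send_rows(
  deltas=[
    {"hand": -1, "offset": [0.035, -0.044, -0.01], "twist": -0.145},
    {"hand": -1, "offset": [0.035, -0.044, -0.01], "twist": -0.145},
    {"hand": -1, "offset": [0.035, -0.044, -0.01], "twist": -0.145},
    {"hand": -1, "offset": [0.035, -0.044, -0.01], "twist": -0.145},
    {"hand": -1, "offset": [0.035, -0.044, -0.01], "twist": -0.145},
  ],
  newtons=30,
)

```text
time: 0.92
position: [0.3544, 0.4294, 0.3546]
eef_rot: [1.502, 2.759, 0.001]
wrist_force: [0.3, 0.0, -0.1]
finger_gap: 0.998
finger_force: 0.0
```

Call:
send_rows(
  deltas=[
    {"hand": -1, "offset": [0.035, -0.044, -0.01], "twist": -0.145},
    {"hand": -1, "offset": [0.035, -0.044, -0.01], "twist": -0.145},
    {"hand": -1, "offset": [0.035, -0.044, -0.01], "twist": -0.145},
    {"hand": -1, "offset": [0.035, -0.044, -0.01], "twist": -0.145},
    {"hand": -1, "offset": [0.035, -0.044, -0.01], "twist": -0.145},
  ],
)

```text
time: 1.55
position: [0.5296, 0.2094, 0.3047]
eef_rot: [2.383, 2.046, 0.001]
wrist_force: [0.8, -0.3, -0.0]
finger_gap: 0.998
finger_force: 0.0
```

Call:
send_rows(
  deltas=[
    {"hand": -1, "offset": [0.036, -0.045, -0.01], "twist": -0.15},
    {"hand": -1, "offset": [0, 0, 0], "twist": 0},
  ],
)

```text
time: 1.8
position: [0.5663, 0.1628, 0.2939]
eef_rot: [2.53, 1.861, -0.002]
wrist_force: [0.6, 0.6, -0.4]
finger_gap: 0.999
finger_force: 0.0
```

Call:
send_rows(
  deltas=[
    {"hand": -1, "offset": [-0.001, 0.002, -0.028], "twist": 0},
    {"hand": -1, "offset": [0, 0, -0.028], "twist": 0},
    {"hand": 0.5, "offset": [0, 0, 0], "twist": 0},
    {"hand": 1, "offset": [0, 0, 0], "twist": 0},
    {"hand": 1, "offset": [0, 0, 0], "twist": 0},
  ],
)

```text
time: 2.42
position: [0.5642, 0.1685, 0.2405]
eef_rot: [2.524, 1.869, 0.004]
wrist_force: [0.4, -0.6, 1.3]
finger_gap: 0.68
finger_force: 0.0
```

Call:
send_rows(
  deltas=[
    {"hand": 1, "offset": [0, 0, 0], "twist": 0},
    {"hand": 1, "offset": [0, 0, 0], "twist": 0},
  ],
)

```text
time: 2.68
position: [0.5638, 0.168, 0.2394]
eef_rot: [2.525, 1.868, 0.002]
wrist_force: [-1.4, 0.6, 0.2]
finger_gap: 0.455
finger_force: 0.0
```

Call:
send_rows(
  deltas=[
    {"hand": 1, "offset": [-0.001, -0.003, -0.002], "twist": 0},
    {"hand": 1, "offset": [0, 0, 0], "twist": 0},
    {"hand": 1, "offset": [0, 0, 0], "twist": 0},
    {"hand": 1, "offset": [0, 0, 0], "twist": 0},
    {"hand": 1, "offset": [0, 0, 0], "twist": 0},
  ],
)

```text
time: 3.3
position: [0.5632, 0.1644, 0.2365]
eef_rot: [2.524, 1.867, 0.001]
wrist_force: [4.7, -2.4, -3.4]
finger_gap: 0.162
finger_force: 30.0
```

Call:
send_rows(
  deltas=[
    {"hand": 1, "offset": [-0.0025, -0.008, 0], "twist": 0},
    {"hand": 1, "offset": [-0.0025, -0.008, 0], "twist": 0},
    {"hand": 1, "offset": [-0.0025, -0.008, 0], "twist": 0},
    {"hand": 1, "offset": [-0.0025, -0.008, 0], "twist": 0},
    {"hand": 1, "offset": [0, 0, 0], "twist": 0},
  ],
)

```text
time: 3.92
position: [0.5537, 0.134, 0.2366]
eef_rot: [-2.527, -1.867, -0.008]
wrist_force: [7.0, 5.4, -8.3]
finger_gap: 0.162
finger_force: 30.0
```

Call:
send_rows(
  deltas=[
    {"hand": 1, "offset": [-0.0005, -0.002, 0], "twist": 0},
    {"hand": 1, "offset": [0, 0, 0], "twist": 0},
  ],
)

```text
time: 4.18
position: [0.5533, 0.1325, 0.2366]
eef_rot: [-2.526, -1.866, -0.009]
wrist_force: [6.8, 7.7, -7.9]
finger_gap: 0.158
finger_force: 30.0
```

Run:
```python
from h import *
a=cam("top");b=cam("side"); print(r.state()["position"])
A=cv2.resize(a["color"][160:240,240:330,::-1],(450,400),interpolation=2)
B=cv2.resize(b["color"][190:260,270:340,::-1],(400,400),interpolation=2)
cv2.imwrite("pics/m1.png",cv2.resize(np.hstack([A,B]),(800,376)))
```

```text
[0.55326079 0.13250819 0.23658046]
```

View pics/m1.png

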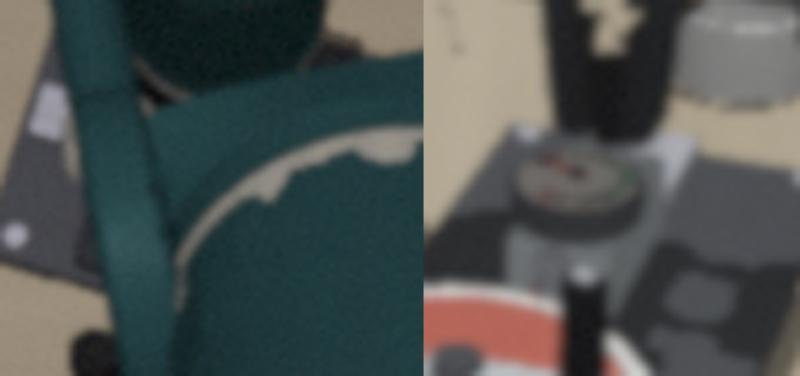

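The side view shows the dial centre at panel (577,172), with the needle still up-left near zero. The arm hides the dial from the top camera, so I'll read the needle by rectifying the side view.

```bash
cat >> h.py <<'E'
d=np.array([.294,.956]); 
def needle(im,c,show=None):
    """needle angle (deg, world, ccw) from redness profile over rectified dial; c = dial centre xy"""
    s=np.arange(-30,30,.25)/1000; X,Y=np.meshgrid(s,s)  # rows: x down->up flipped later
    A=att(im); p=np.array(im["position"])
    P=np.stack([c[0]+X,c[1]+Y,np.full_like(X,.073)],-1)-p; q=P@A
    u=(im["cx"]+im["fx"]*q[...,0]/-q[...,2]).astype(np.float32); v=(im["cy"]-im["fy"]*q[...,1]/-q[...,2]).astype(np.float32)
    rec=cv2.remap(im["color"],u,v,cv2.INTER_CUBIC).astype(float)
    red=rec[...,0]-(rec[...,1]+rec[...,2])/2
    th=np.radians(np.arange(0,360,2)); rr=np.arange(6,15,.5)/1000
    prof=[np.mean(red[np.clip(((c0:=rr*np.sin(t))+.03)/.00025,0,239).astype(int),np.clip((rr*np.cos(t)+.03)/.00025,0,239).astype(int)]) for t in th]
    prof=np.array(prof); i=prof.argmax(); w=np.arange(i-12,i+13); pw=np.clip(prof[w%180]-np.median(prof),0,None)
    if show: cv2.imwrite("pics/"+show,cv2.resize(np.clip(rec[::-1,:,::-1],0,255).astype(np.uint8),(480,480)))
    return (pw@(2*w)/pw.sum())%360, prof.max()-np.median(prof), rec
E
python3 - <<'E'
from h import *
t=cam("top"); s=cam("side")
t0=dict(t,color=cv2.imread("pics/top0.png")[:,:,::-1]); s0=dict(s,color=cv2.imread("pics/side0.png")[:,:,::-1])
c0=np.array([.5516,.1263]); c=c0-d*.034
for dx in (-.003,0,.003): print("t0",needle(t0,c0+[dx,0])[:2],"s0",needle(s0,c0+[dx,0])[:2],"s",needle(s,c+[dx,0])[:2])
R_=[cv2.resize(np.clip(needle(i,k)[2][::-1,:,::-1],0,255).astype(np.uint8),(260,260)) for i,k in((t0,c0),(s0,c0),(s,c))]
cv2.imwrite("pics/n1.png",np.hstack(R_))
E
```

```text
t0 (np.float64(117.92426423812236), np.float64(27.430555555555554)) s0 (np.float64(112.2446724546172), np.float64(20.75)) s (np.float64(102.98281349458944), np.float64(13.277777777777779))
t0 (np.float64(130.5499513145083), np.float64(30.833333333333336)) s0 (np.float64(128.18924731182798), np.float64(22.041666666666668)) s (np.float64(122.50878652895392), np.float64(15.208333333333332))
t0 (np.float64(142.0025465091604), np.float64(29.72222222222222)) s0 (np.float64(142.4814457166506), np.float64(21.305555555555557)) s (np.float64(134.96655641308345), np.float64(16.22222222222222))
```

View pics/n1.png

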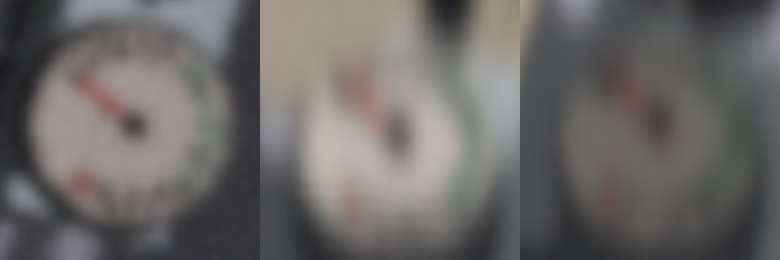

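Rectified dials: zero reads about 133° (side view), and now about 130°, so the plunger is just about at contact. The green band runs to the right. Advancing.

Call:
send_rows(
  deltas=[
    {"hand": 1, "offset": [-0.001, -0.003, 0], "twist": 0},
    {"hand": 1, "offset": [0, -0.001, 0], "twist": 0},
    {"hand": 1, "offset": [0, 0, 0], "twist": 0},
  ],
)

```text
time: 4.75
position: [0.5523, 0.1289, 0.2366]
eef_rot: [-2.526, -1.866, -0.01]
wrist_force: [6.6, 10.0, -6.8]
finger_gap: 0.157
finger_force: 30.0
```

```bash
cat >> h.py <<'E'
def rd(show=None,c=None):
    s=cam("side"); st=r.state()
    if c is None: c=st["position"][:2]-.04*d
    out=[]
    for o in ([.0015,.001],[.0025,.001],[.002,.002]):
        out.append(needle(s,c+np.array(o))[0])
    a,_,rec=needle(s,c+np.array([.002,.001]),show); print("pos",st["position"].round(4),"F",st["wrist_force"].round(1),"dial c",c.round(4),"ang",round(a,1),np.round(out,1),"mm",round(((137-a+180)%360-180)/22.92%15,2)); return s
E
python3 - <<'E'
from h import *
s=cam("side")
s0=dict(s,color=cv2.imread("pics/side0.png")[:,:,::-1])
print(needle(s0,np.array([.5536,.1273]))[0])
rd("n2.png")
E
```

```text
140.69038954036932
pos [0.5523 0.129  0.2366] F [ 7.2  9.9 -8.3] dial c [0.5405 0.0907] ang 102.7 [100.1 105.5 103.5] mm 1.49
```

View pics/n2.png

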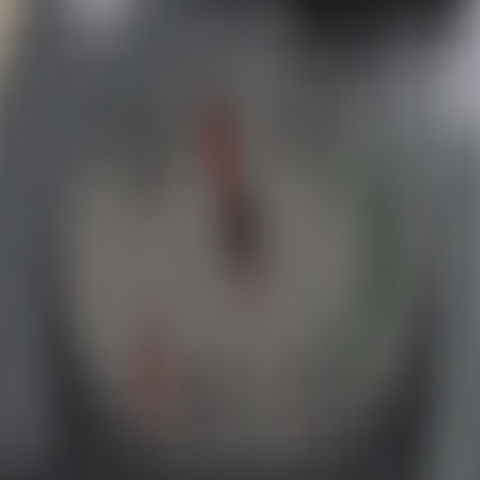

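The needle now stands near 105° (pivot 240,220; tip 215,110), about 1.4 mm pressed.

Call:
send_rows(
  deltas=[
    {"hand": 1, "offset": [-0.0007, -0.002, 0], "twist": 0},
    {"hand": 1, "offset": [-0.0006, -0.002, 0], "twist": 0},
    {"hand": 1, "offset": [0, 0, 0], "twist": 0},
  ],
)

```text
time: 5.22
position: [0.5511, 0.1253, 0.2366]
eef_rot: [-2.525, -1.865, -0.011]
wrist_force: [7.2, 11.4, -10.1]
finger_gap: 0.157
finger_force: 30.0
```

```bash
python3 -c "
from h import *
rd('n3.png')"
```

```text
pos [0.5511 0.1253 0.2366] F [ 7.5 12.1 -9.4] dial c [0.5393 0.087 ] ang 26.0 [24.2 26.7 20.4] mm 4.84
```

Call:
send_rows(
  deltas=[
    {"hand": 1, "offset": [-0.0003, -0.001, 0], "twist": 0},
    {"hand": 1, "offset": [0, 0, 0], "twist": 0},
  ],
)

```text
time: 5.52
position: [0.5508, 0.1245, 0.2366]
eef_rot: [-2.525, -1.865, -0.012]
wrist_force: [7.8, 12.2, -10.3]
finger_gap: 0.158
finger_force: 30.0
```

Call:
send_rows(
  deltas=[
    {"hand": -1, "offset": [0, 0, 0], "twist": 0},
    {"hand": -1, "offset": [0, 0, 0], "twist": 0},
    {"hand": -1, "offset": [0, 0, 0], "twist": 0},
    {"hand": -1, "offset": [0, 0, 0.03], "twist": 0},
    {"hand": -1, "offset": [0, 0, 0.033], "twist": 0},
  ],
)

```text
time: 6.15
position: [0.5489, 0.1216, 0.2996]
eef_rot: [-2.525, -1.867, 0.003]
wrist_force: [-0.1, 0.8, 0.0]
finger_gap: 0.701
finger_force: 0.0
```

Call:
send_rows(
  deltas=[
    {"hand": -1, "offset": [-0.002, -0.055, 0], "twist": 0},
    {"hand": -1, "offset": [-0.002, -0.054, 0], "twist": 0},
    {"hand": -1, "offset": [-0.002, -0.054, 0], "twist": 0},
    {"hand": -1, "offset": [0, 0, 0], "twist": 0},
    {"hand": -1, "offset": [0, 0, 0], "twist": 0},
  ],
)

```text
time: 6.78
position: [0.5433, -0.0412, 0.2997]
eef_rot: [-2.527, -1.866, -0.0]
wrist_force: [-0.3, 0.3, -0.3]
finger_gap: 1.002
finger_force: 0.0
```

```bash
python3 -c "
from h import *
rd(None,np.array([.5389,.0860]))
t=cam('top'); save(t,'t2.png')"
```

```text
pos [ 0.5434 -0.0405  0.2997] F [-0.2 -0.4 -0.1] dial c [0.5389 0.086 ] ang 15.7 [14.1 16.1 11.3] mm 5.29
```

Call:
send_rows(
  deltas=[
    {"hand": -1, "offset": [0.002, 0.002, -0.028], "twist": 0},
    {"hand": 0, "offset": [0, 0, -0.028], "twist": 0},
    {"hand": 1, "offset": [0, 0, 0], "twist": 0},
    {"hand": 1, "offset": [0, 0, 0], "twist": 0},
    {"hand": 1, "offset": [0, 0, 0], "twist": 0},
  ],
  newtons=8,
)

```text
time: 7.5
position: [0.5463, -0.0388, 0.2452]
eef_rot: [2.524, 1.868, 0.003]
wrist_force: [1.0, 0.3, -0.6]
finger_gap: 0.574
finger_force: 0.0
```

Call:
send_rows(
  deltas=[
    {"hand": 1, "offset": [0, 0, 0], "twist": 0},
    {"hand": 1, "offset": [0, 0, 0], "twist": 0},
    {"hand": 1, "offset": [0, 0, 0], "twist": 0},
    {"hand": 1, "offset": [0, 0, 0], "twist": 0},
    {"hand": 1, "offset": [0, 0, 0], "twist": 0},
  ],
)

```text
time: 8.12
position: [0.5452, -0.039, 0.2438]
eef_rot: [-2.525, -1.868, 0.001]
wrist_force: [-3.6, 1.5, 3.6]
finger_gap: 0.177
finger_force: 8.0
```

Call:
send_rows(
  deltas=[
    {"hand": 1, "offset": [0, 0, 0], "twist": 0},
    {"hand": 1, "offset": [0, 0, 0], "twist": 0},
  ],
)

```text
time: 8.38
position: [0.5452, -0.039, 0.2438]
eef_rot: [-2.525, -1.868, 0.001]
wrist_force: [-4.3, 0.4, 6.4]
finger_gap: 0.176
finger_force: 8.0
```

```bash
python3 -c "
from h import *
rd(None,np.array([.5389,.0860]))
o=np.array([.505,-.0265]);n=np.array([-.956,.294])
# handle phase phi measured from +d toward n ; start: -n => phi=-90 ; print waypoint deltas to -d both ways
ph=np.radians(np.arange(-90,300,10)); p=o+.042*(np.outer(np.cos(ph),d)+np.outer(np.sin(ph),n))
for a,q,x in zip(np.arange(-90,300,10),p[:-1],np.diff(p,axis=0)): print(a,q.round(4),(x*1e4).round(0))"
```

```text
pos [ 0.5452 -0.039   0.2438] F [-4.9  0.6  5. ] dial c [0.5389 0.086 ] ang 58.4 [54.6 60.5 58.3] mm 3.43
-90 [ 0.5452 -0.0388] [15. 72.]
-80 [ 0.5467 -0.0317] [ 3. 73.]
-70 [ 0.547  -0.0244] [-10.  73.]
-60 [ 0.5459 -0.0171] [-23.  70.]
-50 [ 0.5437 -0.0101] [-34.  65.]
-40 [ 0.5403 -0.0037] [-45.  58.]
-30 [0.5358 0.0021] [-54.  49.]
-20 [0.5303 0.007 ] [-62.  39.]
-10 [0.5241 0.0109] [-68.  28.]
0 [0.5173 0.0137] [-72.  15.]
10 [0.5102 0.0152] [-73.   3.]
20 [0.5029 0.0155] [-73. -10.]
30 [0.4956 0.0144] [-70. -23.]
40 [0.4886 0.0122] [-65. -34.]
50 [0.4822 0.0088] [-58. -45.]
60 [0.4764 0.0043] [-49. -54.]
70 [ 0.4715 -0.0012] [-39. -62.]
80 [ 0.4676 -0.0074] [-28. -68.]
90 [ 0.4648 -0.0142] [-15. -72.]
100 [ 0.4633 -0.0213] [ -3. -73.]
110 [ 0.463  -0.0286] [ 10. -73.]
120 [ 0.4641 -0.0359] [ 23. -70.]
130 [ 0.4663 -0.0429] [ 34. -65.]
140 [ 0.4697 -0.0493] [ 45. -58.]
150 [ 0.4742 -0.0551] [ 54. -49.]
160 [ 0.4797 -0.06  ] [ 62. -39.]
170 [ 0.4859 -0.0639] [ 68. -28.]
180 [ 0.4927 -0.0667] [ 72. -15.]
190 [ 0.4998 -0.0682] [73. -3.]
200 [ 0.5071 -0.0685] [73. 10.]
210 [ 0.5144 -0.0674] [70. 23.]
220 [ 0.5214 -0.0652] [65. 34.]
230 [ 0.5278 -0.0618] [58. 45.]
240 [ 0.5336 -0.0573] [49. 54.]
250 [ 0.5385 -0.0518] [39. 62.]
260 [ 0.5424 -0.0456] [28. 68.]
270 [ 0.5452 -0.0388] [15. 72.]
280 [ 0.5467 -0.0317] [ 3. 73.]
```

Run:
```python
from h import *
s=cam("side"); t=cam("top"); c=np.array([.5389,.0860])
t2=dict(t,color=cv2.imread("pics/t2.png")[:,:,::-1])
A=cv2.resize(s["color"][190:270,270:350,::-1],(400,400),interpolation=2)
rec=lambda i:cv2.resize(np.clip(needle(i,c)[2][::-1,:,::-1],0,255).astype(np.uint8),(200,200))
print([needle(i,c)[:2] for i in(s,t,t2)], [needle(t,c+np.array(o))[0].round(1) for o in([.001,.001],[.002,.002])])
B=cv2.resize(t["color"][150:260,240:390,::-1],(400,293)) 
C=np.hstack([rec(s),rec(t)]); C=np.vstack([C,np.hstack([rec(t2),0*rec(t2)])])
cv2.imwrite("pics/m2.png",np.hstack([A,C]));
```

```text
[(np.float64(57.90027700831024), np.float64(5.847222222222222)), (np.float64(22.094727287730013), np.float64(25.083333333333336)), (np.float64(22.02070955695128), np.float64(24.0))] [np.float64(17.7), np.float64(13.5)]
```

View pics/m2.png

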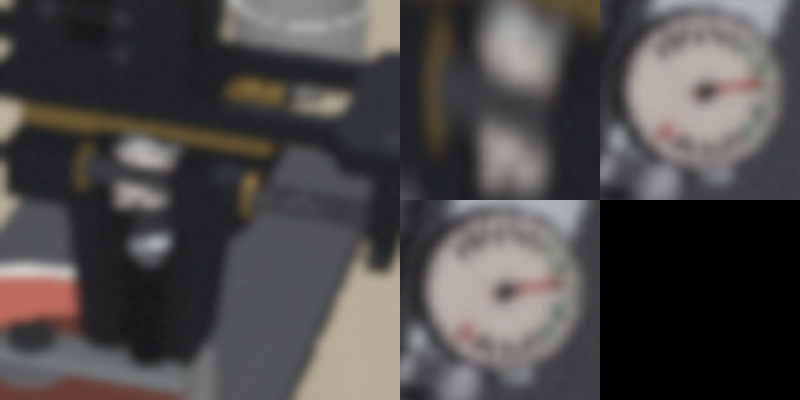

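The top camera now sees the dial clearly: hub near (705,91), needle tip near (762,84), about 5.7 mm. The gripper blocks the side view. I'll switch to a top-view reader and start turning toward the expected high spot, with the handle opposite the plunger.

```bash
cat >> h.py <<'E'
def hubread(t,c):
    rec=needle(t,c)[2]; g=cv2.GaussianBlur(rec.sum(2),(0,0),5)
    k=g[88:152,88:152]; i=np.unravel_index(k.argmin(),k.shape); h=np.array([i[1]-32,i[0]-32])*.00025
    a,q,_=needle(t,c+h); return a,q,h
def rt(c=np.array([.5396,.0873]),name="top"):
    t=cam(name); st=r.state(); a,q,h=hubread(t,c)
    v=st["position"][:2]-[.505,-.0265]; phi=np.degrees(np.arctan2(v@[-.956,.294],v@d))
    print("phi",phi.round(1),"rad",np.hypot(*v).round(4),"F",st["wrist_force"].round(1),"ang",a.round(1),"q",q.round(0),"hub",(h*1e3).round(1),"mm",round((137-a)%360/22.92,2))
    return t
E
python3 -c "
from h import *
t=rt(); print(hubread(dict(t,color=cv2.imread('pics/top0.png')[:,:,::-1]),np.array([.5525,.1272])))"
```

```text
phi -90.2 rad 0.0421 F [-5.9  0.7  5.2] ang 11.5 q 26.0 hub [1. 1.] mm 5.48
(np.float64(137.1842704557847), np.float64(31.40277777777778), array([-0.00025,  0.     ]))
```

Call:
send_rows(
  deltas=[
    {"hand": 1, "offset": [-0.0028, -0.0068, 0], "twist": 0},
    {"hand": 1, "offset": [-0.0039, -0.0062, 0], "twist": 0},
    {"hand": 1, "offset": [-0.0049, -0.0054, 0], "twist": 0},
    {"hand": 1, "offset": [0, 0, 0], "twist": 0},
  ],
)

```text
time: 9.07
position: [0.5341, -0.0577, 0.2438]
eef_rot: [2.525, 1.868, 0.0]
wrist_force: [-2.2, -1.5, 2.0]
finger_gap: 0.175
finger_force: 8.0
```

```bash
python3 -c "
from h import *
rt()"
```

```text
phi -120.1 rad 0.0427 F [-1.4 -2.4  3.2] ang 326.6 q 34.0 hub [1.2 0.8] mm 7.43
```

Call:
send_rows(
  deltas=[
    {"hand": 1, "offset": [-0.0058, -0.0045, 0], "twist": 0},
    {"hand": 1, "offset": [-0.0065, -0.0034, 0], "twist": 0},
    {"hand": 1, "offset": [-0.007, -0.0023, 0], "twist": 0},
    {"hand": 1, "offset": [0, 0, 0], "twist": 0},
  ],
)

```text
time: 9.62
position: [0.515, -0.0684, 0.2439]
eef_rot: [2.523, 1.867, 0.001]
wrist_force: [0.0, -4.2, 1.4]
finger_gap: 0.178
finger_force: 8.0
```

```bash
python3 -c "
from h import *
rt()"
```

```text
phi -149.7 rad 0.0432 F [ 0.6 -5.8  0.9] ang 285.0 q 30.0 hub [1. 1.] mm 9.25
```

Call:
send_rows(
  deltas=[
    {"hand": 1, "offset": [-0.0073, -0.001, 0], "twist": 0},
    {"hand": 1, "offset": [-0.0073, 0.0003, 0], "twist": 0},
    {"hand": 1, "offset": [-0.0072, 0.0015, 0], "twist": 0},
    {"hand": 1, "offset": [0, 0, 0], "twist": 0},
  ],
)

```text
time: 10.18
position: [0.4927, -0.0675, 0.2438]
eef_rot: [2.525, 1.868, -0.001]
wrist_force: [-2.5, -4.4, 3.6]
finger_gap: 0.172
finger_force: 8.0
```

```bash
python3 -c "
from h import *
rt()"
```

```text
phi -179.9 rad 0.0428 F [-2.3 -5.9  5.1] ang 261.1 q 32.0 hub [1.  0.8] mm 10.29
```

Call:
send_rows(
  deltas=[
    {"hand": 1, "offset": [-0.0068, 0.0028, 0], "twist": 0},
    {"hand": 1, "offset": [-0.0062, 0.0039, 0], "twist": 0},
    {"hand": 1, "offset": [-0.0054, 0.0049, 0], "twist": 0},
    {"hand": 1, "offset": [0, 0, 0], "twist": 0},
  ],
)

```text
time: 10.72
position: [0.4742, -0.0548, 0.2438]
eef_rot: [-2.525, -1.866, -0.001]
wrist_force: [-1.6, 2.4, 3.7]
finger_gap: 0.174
finger_force: 8.0
```

```bash
python3 -c "
from h import *
rt()"
```

```text
phi 149.5 rad 0.0418 F [-3.1  3.5  4.4] ang 266.6 q 31.0 hub [1.  0.8] mm 10.05
```

Peak near φ≈-189° at about 10.3 mm. I'll finish the full turn to confirm it, with the low side expected at about 2.3 mm.

Call:
send_rows(
  deltas=[
    {"hand": 1, "offset": [-0.0045, 0.0058, 0], "twist": 0},
    {"hand": 1, "offset": [-0.0034, 0.0065, 0], "twist": 0},
    {"hand": 1, "offset": [-0.0023, 0.007, 0], "twist": 0},
    {"hand": 1, "offset": [-0.001, 0.0073, 0], "twist": 0},
    {"hand": 1, "offset": [0.0003, 0.0073, 0], "twist": 0},
  ],
)

```text
time: 11.4
position: [0.4632, -0.0222, 0.2438]
eef_rot: [2.523, 1.868, -0.004]
wrist_force: [-1.6, -6.3, 3.0]
finger_gap: 0.176
finger_force: 8.0
```

```bash
python3 -c "
from h import *
rt()"
```

```text
phi 99.6 rad 0.042 F [-1.3  5.3  2.8] ang 317.4 q 36.0 hub [1.2 0.8] mm 7.84
```

Call:
send_rows(
  deltas=[
    {"hand": 1, "offset": [0.0015, 0.0072, 0], "twist": 0},
    {"hand": 1, "offset": [0.0028, 0.0068, 0], "twist": 0},
    {"hand": 1, "offset": [0.0039, 0.0062, 0], "twist": 0},
    {"hand": 1, "offset": [0.0049, 0.0054, 0], "twist": 0},
    {"hand": 1, "offset": [0.0058, 0.0045, 0], "twist": 0},
  ],
)

```text
time: 12.08
position: [0.4817, 0.0088, 0.2437]
eef_rot: [-2.524, -1.868, 0.005]
wrist_force: [-4.2, -3.7, 7.3]
finger_gap: 0.177
finger_force: 8.0
```

```bash
python3 -c "
from h import *
rt()"
```

```text
phi 48.9 rad 0.0422 F [ 2.6  3.9 -0.2] ang 31.1 q 30.0 hub [1. 1.] mm 4.62
```

Call:
send_rows(
  deltas=[
    {"hand": 1, "offset": [0.0065, 0.0034, 0], "twist": 0},
    {"hand": 1, "offset": [0.007, 0.0023, 0], "twist": 0},
    {"hand": 1, "offset": [0.0073, 0.001, 0], "twist": 0},
    {"hand": 1, "offset": [0.0073, -0.0003, 0], "twist": 0},
    {"hand": 1, "offset": [0.0072, -0.0015, 0], "twist": 0},
  ],
)

```text
time: 12.75
position: [0.5172, 0.0142, 0.2438]
eef_rot: [-2.524, -1.867, 0.003]
wrist_force: [-6.0, -0.4, 7.1]
finger_gap: 0.177
finger_force: 8.0
```

```bash
python3 -c "
from h import *
rt()"
```

```text
phi -1.2 rad 0.0425 F [ 1.8 -1.4  0.2] ang 72.9 q 32.0 hub [1.2 1.5] mm 2.8
```

Call:
send_rows(
  deltas=[
    {"hand": 1, "offset": [0.0068, -0.0028, 0], "twist": 0},
    {"hand": 1, "offset": [0.0062, -0.0039, 0], "twist": 0},
    {"hand": 1, "offset": [0.0054, -0.0049, 0], "twist": 0},
    {"hand": 1, "offset": [0.0045, -0.0058, 0], "twist": 0},
    {"hand": 1, "offset": [0.0034, -0.0065, 0], "twist": 0},
  ],
)

```text
time: 13.42
position: [0.5437, -0.0093, 0.2438]
eef_rot: [-2.524, -1.866, 0.0]
wrist_force: [-3.8, 4.0, 5.7]
finger_gap: 0.179
finger_force: 8.0
```

```bash
python3 -c "
from h import *
rt()"
```

```text
phi -50.3 rad 0.0423 F [-2.5 -1.3  3.3] ang 57.3 q 35.0 hub [1.2 1.2] mm 3.48
```

Call:
send_rows(
  deltas=[
    {"hand": 1, "offset": [0.0023, -0.007, 0], "twist": 0},
    {"hand": 1, "offset": [0.001, -0.0073, 0], "twist": 0},
    {"hand": 1, "offset": [-0.0003, -0.0073, 0], "twist": 0},
    {"hand": 1, "offset": [-0.0015, -0.0072, 0], "twist": 0},
    {"hand": 1, "offset": [-0.0028, -0.0068, 0], "twist": 0},
  ],
)

```text
time: 14.1
position: [0.543, -0.0444, 0.2438]
eef_rot: [-2.525, -1.865, -0.005]
wrist_force: [-0.2, 9.1, 3.8]
finger_gap: 0.181
finger_force: 8.0
```

```bash
python3 -c "
from h import *
rt()"
```

```text
phi -99.6 rad 0.042 F [-3.8 -1.3  5.7] ang 356.9 q 26.0 hub [1.2 1. ] mm 6.11
```

Call:
send_rows(
  deltas=[
    {"hand": 1, "offset": [-0.0039, -0.0062, 0], "twist": 0},
    {"hand": 1, "offset": [-0.0049, -0.0054, 0], "twist": 0},
    {"hand": 1, "offset": [-0.0058, -0.0045, 0], "twist": 0},
    {"hand": 1, "offset": [-0.0065, -0.0034, 0], "twist": 0},
    {"hand": 1, "offset": [-0.007, -0.0023, 0], "twist": 0},
  ],
)

```text
time: 14.78
position: [0.5165, -0.0667, 0.244]
eef_rot: [2.524, 1.866, 0.011]
wrist_force: [8.8, 2.9, -5.2]
finger_gap: 0.179
finger_force: 8.0
```

```bash
python3 -c "
from h import *
rt()
x=np.radians([-90.2,-120.1,-149.7,-179.9,149.5,99.6,48.9,-1.2,-50.3]);y=[5.48,7.43,9.25,10.29,10.05,7.84,4.62,2.8,3.48]
A=np.c_[np.ones(9),np.cos(x),np.sin(x)];s,*_=np.linalg.lstsq(A,y,rcond=None)
print(s[0],np.hypot(s[1],s[2]),np.degrees(np.arctan2(s[2],s[1])),A@s-y)"
```

```text
phi -148.6 rad 0.0419 F [-0.5  0.6  4.3] ang 288.3 q 26.0 hub [1. 1.] mm 9.1
6.439826077940485 3.804452718662914 166.78192204233213 [ 0.10284086  0.11464023 -0.05134785 -0.14803725  0.02252518  0.07521732
  0.04067017 -0.08124046 -0.0752682 ]
```

Call:
send_rows(
  deltas=[
    {"hand": 1, "offset": [-0.0073, -0.001, 0], "twist": 0},
    {"hand": 1, "offset": [-0.0073, 0.0003, 0], "twist": 0},
    {"hand": 1, "offset": [-0.0072, 0.0015, 0], "twist": 0},
    {"hand": 1, "offset": [-0.0068, 0.0028, 0], "twist": 0},
    {"hand": 1, "offset": [-0.002, 0.0012, 0], "twist": 0},
  ],
)

```text
time: 15.45
position: [0.485, -0.0636, 0.2439]
eef_rot: [2.522, 1.866, 0.003]
wrist_force: [4.6, -5.7, -3.0]
finger_gap: 0.174
finger_force: 8.0
```

Call:
send_rows(
  deltas=[
    {"hand": 1, "offset": [0, 0, 0], "twist": 0},
    {"hand": 1, "offset": [0, 0, 0], "twist": 0},
  ],
)

```text
time: 15.7
position: [0.4848, -0.0635, 0.2439]
eef_rot: [2.523, 1.867, 0.002]
wrist_force: [4.0, -4.3, -1.9]
finger_gap: 0.177
finger_force: 8.0
```

```bash
python3 -c "
from h import *
rt()"
```

```text
phi 168.4 rad 0.0421 F [ 3.  -4.8 -2. ] ang 258.8 q 30.0 hub [1. 1.] mm 10.39
```

Call:
send_rows(
  deltas=[
    {"hand": -1, "offset": [0, 0, 0], "twist": 0},
    {"hand": -1, "offset": [0, 0, 0], "twist": 0},
    {"hand": -1, "offset": [0, 0, 0], "twist": 0},
    {"hand": -1, "offset": [0, 0, 0.03], "twist": 0},
    {"hand": -1, "offset": [0, 0, 0.025], "twist": 0},
  ],
)

```text
time: 16.38
position: [0.4837, -0.0627, 0.2991]
eef_rot: [-2.525, -1.868, 0.001]
wrist_force: [1.1, -0.7, 1.1]
finger_gap: 0.721
finger_force: 0.0
```

```bash
python3 -c "
from h import *
rt()"
```

```text
phi 168.7 rad 0.0415 F [ 1.4 -0.4  1.5] ang 258.8 q 30.0 hub [1. 1.] mm 10.39
```

Call:
send_rows(
  deltas=[
    {"hand": -1, "offset": [0.0172, 0.0468, 0], "twist": 0},
    {"hand": -1, "offset": [0.0172, 0.0468, 0], "twist": 0},
    {"hand": -1, "offset": [0.0172, 0.0467, 0], "twist": 0},
    {"hand": -1, "offset": [0.0172, 0.0467, 0], "twist": 0},
    {"hand": -1, "offset": [0, 0, 0], "twist": 0},
  ],
  newtons=30,
)

```text
time: 17.05
position: [0.5534, 0.1269, 0.2982]
eef_rot: [-2.522, -1.873, -0.001]
wrist_force: [0.3, 0.2, -0.6]
finger_gap: 1.002
finger_force: 0.0
```

Call:
send_rows(
  deltas=[
    {"hand": -1, "offset": [0, 0, 0], "twist": 0},
    {"hand": -1, "offset": [0, 0, 0], "twist": 0},
  ],
)

```text
time: 17.3
position: [0.5523, 0.1231, 0.2982]
eef_rot: [-2.526, -1.867, 0.002]
wrist_force: [-0.7, -0.1, 0.2]
finger_gap: 0.998
finger_force: 0.0
```

Call:
send_rows(
  deltas=[
    {"hand": -1, "offset": [0, 0.0015, -0.031], "twist": 0},
    {"hand": 0, "offset": [0, 0, -0.0305], "twist": 0},
    {"hand": 1, "offset": [0, 0, 0], "twist": 0},
    {"hand": 1, "offset": [0, 0, 0], "twist": 0},
    {"hand": 1, "offset": [0, 0, 0], "twist": 0},
  ],
)

```text
time: 17.92
position: [0.5537, 0.1254, 0.239]
eef_rot: [2.525, 1.867, 0.004]
wrist_force: [0.4, -0.4, 0.2]
finger_gap: 0.573
finger_force: 0.0
```

Call:
send_rows(
  deltas=[
    {"hand": 1, "offset": [0, 0, 0], "twist": 0},
    {"hand": 1, "offset": [0, 0, 0], "twist": 0},
    {"hand": 1, "offset": [0, 0, 0], "twist": 0},
    {"hand": 1, "offset": [0, 0, 0], "twist": 0},
    {"hand": 1, "offset": [0, 0, 0], "twist": 0},
  ],
)

```text
time: 18.55
position: [0.5522, 0.1259, 0.2372]
eef_rot: [-2.525, -1.867, 0.002]
wrist_force: [-4.8, 1.2, 4.7]
finger_gap: 0.16
finger_force: 30.0
```

```bash
python3 -c "
from h import *
rd('n5.png')"
```

```text
pos [0.5522 0.1259 0.2373] F [-5.4  1.6  5.2] dial c [0.5404 0.0877] ang 254.6 [256.5 251.9 255.2] mm 9.87
```

Call:
send_rows(
  deltas=[
    {"hand": 1, "offset": [0.0007, 0.0021, 0], "twist": 0},
    {"hand": 1, "offset": [0.0006, 0.0021, 0], "twist": 0},
    {"hand": 1, "offset": [0, 0, 0], "twist": 0},
    {"hand": 1, "offset": [0, 0, 0], "twist": 0},
  ],
)

```text
time: 19.1
position: [0.5533, 0.1294, 0.2372]
eef_rot: [-2.525, -1.868, 0.005]
wrist_force: [-6.8, -3.0, 6.3]
finger_gap: 0.159
finger_force: 30.0
```

```bash
python3 -c "
from h import *
rd('n6.png')"
```

```text
pos [0.5533 0.1294 0.2372] F [-6.4 -1.9  6.7] dial c [0.5415 0.0912] ang 323.2 [323.8 321.4 318.9] mm 7.58
```

Call:
send_rows(
  deltas=[
    {"hand": 1, "offset": [0.0005, 0.0016, 0], "twist": 0},
    {"hand": 1, "offset": [0, 0, 0], "twist": 0},
    {"hand": 1, "offset": [0, 0, 0], "twist": 0},
  ],
)

```text
time: 19.52
position: [0.5537, 0.1308, 0.2372]
eef_rot: [-2.525, -1.869, 0.006]
wrist_force: [-6.1, -2.7, 6.6]
finger_gap: 0.157
finger_force: 30.0
```

```bash
python3 -c "
from h import *
rd('n7.png')"
```

```text
pos [0.5537 0.1308 0.2372] F [-6.1 -3.1  7.3] dial c [0.542  0.0925] ang 348.0 [347.  345.1 340.5] mm 6.5
```

Call:
send_rows(
  deltas=[
    {"hand": 1, "offset": [0.0002, 0.0006, 0], "twist": 0},
    {"hand": 1, "offset": [0, 0, 0], "twist": 0},
    {"hand": 1, "offset": [0, 0, 0], "twist": 0},
  ],
)

```text
time: 19.95
position: [0.5539, 0.1312, 0.2372]
eef_rot: [-2.525, -1.869, 0.006]
wrist_force: [-7.7, -3.3, 7.4]
finger_gap: 0.157
finger_force: 30.0
```

Call:
send_rows(
  deltas=[
    {"hand": -1, "offset": [0, 0, 0], "twist": 0},
    {"hand": -1, "offset": [0, 0, 0], "twist": 0},
    {"hand": -1, "offset": [0, 0, 0], "twist": 0},
    {"hand": -1, "offset": [0, 0, 0.03], "twist": 0},
    {"hand": -1, "offset": [0, 0, 0.032], "twist": 0},
  ],
)

```text
time: 20.58
position: [0.5546, 0.132, 0.2991]
eef_rot: [-2.525, -1.868, 0.002]
wrist_force: [1.1, 0.0, 0.2]
finger_gap: 0.707
finger_force: 0.0
```

Call:
send_rows(
  deltas=[
    {"hand": -1, "offset": [0, 0.05, 0.03], "twist": 0},
    {"hand": -1, "offset": [-0.01, 0.05, 0.03], "twist": 0},
    {"hand": -1, "offset": [-0.02, 0.05, 0.02], "twist": 0},
    {"hand": -1, "offset": [-0.03, 0.05, 0], "twist": 0},
    {"hand": -1, "offset": [-0.03, 0.05, 0], "twist": 0},
  ],
)

```text
time: 21.2
position: [0.4641, 0.3837, 0.3798]
eef_rot: [2.526, 1.868, 0.003]
wrist_force: [1.1, 0.3, 0.9]
finger_gap: 1.0
finger_force: 0.0
```

Call:
send_rows(
  deltas=[
    {"hand": -1, "offset": [-0.03, 0.05, 0], "twist": 0},
    {"hand": -1, "offset": [-0.03, 0.05, 0], "twist": 0},
    {"hand": -1, "offset": [0, 0, 0], "twist": 0},
    {"hand": -1, "offset": [0, 0, 0], "twist": 0},
  ],
)

```text
time: 21.7
position: [0.4047, 0.4821, 0.3789]
eef_rot: [2.524, 1.869, -0.001]
wrist_force: [-0.2, -1.2, -0.2]
finger_gap: 0.996
finger_force: 0.0
```

Run:
```python
from h import *
c=np.array([.5406,.0883])+d*.0042
t=rt(c); rt(c-[0,.001],"side"); 
save(t,"fin.png",(190,150,410,280),3.6)
```

```text
phi 28.2 rad 0.5177 F [0.1 0.9 0.3] ang 7.9 q 26.0 hub [0.2 1.2] mm 5.63
phi 28.2 rad 0.5173 F [ 0.1 -0.5  0. ] ang 16.9 q 21.0 hub [1.5 0.5] mm 5.24
```

View pics/fin.png

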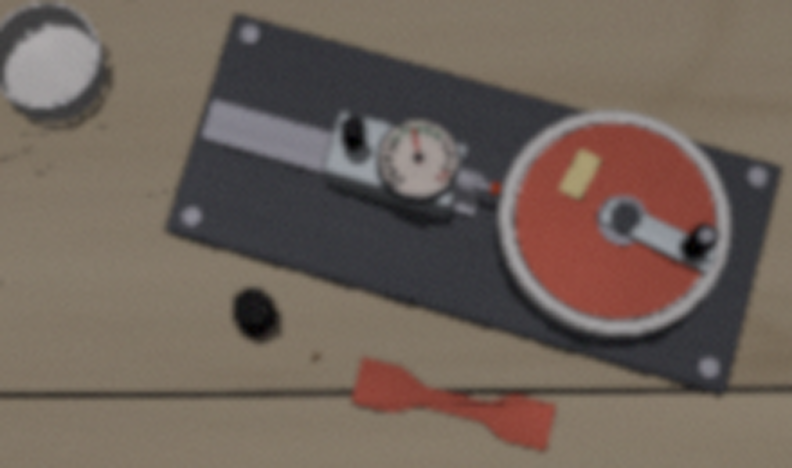

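The final view shows the plunger on the rim at about (497,188). The needle is in the green at about 5.6 mm, the handle is opposite the plunger, and the bystanders are where they were.

```bash
python3 -c "
from h import *
print(r.close_job())"
```

```text
the job is handed in; nothing more can be done
None
```

I handed the job in: the disc is parked at its high spot (within about 2°) and the dial reads about 5.6 mm there, with a peak of about 10.4 of 12 mm during the full turn and the vial, bar and cup not moved.

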